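# Swing the cheese carrier to the rind gauge and leave it standing there

### The job

Swing the heavy, almost frictionless cheese carrier round to the rind gauge by pushing on the outer side faces of its sprung rubber bumper, and bring it to rest with its pointed nose in front of the gauge's plate, really at a standstill and not creeping on, then leave it standing there untouched for about five seconds before you finish. Swing it gently: the cheese never faster than 0.3 m/s, no hard shoves, and never running to an end of its swing. Do not touch the carrier's cheese or beam, do not drag the bumper from on top, do not move the gauge, and leave the other things on the bench where they are.

Things in the scene. Friction and masses are not known exactly. Their poses are not given: they have to be found in the camera images.
- post: Fixed foot and post of the swing carrier. Origin: at bench height under the flat foot bar, 160 mm in front of the vertical swing axis, so that the axis stands at (-160, 0) mm in its frame. Its x axis is the middle of the boom's swing, z is up. The post and hub are 145 mm high (cap 157 mm).
- boom: The boom turns about the post's vertical axis. Origin at bench height 200 mm out from that axis; its x axis points outward along the boom. End stops 1 rad either side of the post's x. It coasts for many seconds on its ball bearing: drag 0.04 N m s/rad, dry friction 0.002 N m, inertia of all that swings 0.64 kg m2 (0.48 to 0.86, as the cheese differs). At rest it stays.
- bumper (a joint): Sprung bumper: its displacement in m relative to the boom, sideways (positive anticlockwise seen from above); 0 unloaded, stops at +-0.04. Spring 100 N/m, damping 3 N s/m, mass 0.2 kg. A push on a side face moves it and the spring drives the boom 250 mm from the axis, so it bounces off a hand just held still.
- bumper_mid (a point): Centre of the black rubber bumper block below the beam: 120 mm along the boom, 210 mm across it, 60 mm high (45 to 105 mm above the bench), 250 mm from the swing axis. It may be pushed on its two flat side faces, 105 mm either side of this centre; too wide to grip. x outward along the boom, y sideways, anticlockwise seen from above, z up.
- beam_top (a point): Steel beam of the boom, 100 mm wide, from 105 to 130 mm above the bench, reaching 410 mm from the swing axis; it passes over the bumper and ends in a 150 mm steel platter under the cheese and a nose bar. This point: the middle of its top face right above the bumper, 250 mm from the axis. Not to be touched.
- wheel_top (a point): Wheel of cheese 170 mm in diameter and 85 mm high, about 2.4 kg, fixed on the end of the boom with its centre 400 mm from the swing axis, 140 to 225 mm above the bench. This point: the centre of its top face. Not to be touched.
- nose (a point): Tip of the pointed steel nose at the outer end of the boom, 490 mm from the swing axis, 137 mm above the bench.
- gauge_plate (a point): Centre of the face of the rind gauge's upright aluminium plate (100 mm wide, 75 mm high, centre 165 mm above the bench) that looks back to the swing axis from 508 mm away; x points away from the axis, y anticlockwise. It stands on a flat bar, top 26 mm above the bench, clamped to the post; the nose passes 18 mm before it and is to stop over its width.
- hammer: Tapping hammer with a wooden handle, 220 mm long, lying on the bench. Origin under its middle. To be left alone.
- brush: Wooden brush, 200 mm long, lying on the bench. To be left alone.
- small_wheel: Small loose cheese, 130 mm in diameter and 60 mm high; origin at the centre of its underside. To be left alone.
- jar: Jar, 72 mm in diameter, 110 mm high; origin at the centre of its underside. To be left alone.
- bowl: White bowl, 130 mm wide, 55 mm high; origin at the centre of its underside. To be left alone.
- board: Small wooden board 150 x 100 x 16 mm lying on the bench, the carrier passes above it. To be left alone.

How it is judged:
By the outcome, as a careful person would: the job done as asked, in the order asked, and still so for the second after the job is handed in, with the robot touching nothing.
It also fails if it takes over 58 s, if anything falls off the work surface, if the arm or the gripper's body presses on something with over 40 N, if the wrist force passes 120 N, or if a joint passes its speed limit or range.

### The arm

A 6-joint arm with a two-finger parallel gripper is mounted at the origin on the work surface. World frame = base frame: x ahead of the robot, y to its left, z up, the work surface at z = 0. Lengths are in m, angles in rad, forces in N, time in s.
With the tool pointing down it reaches from about 0.275 to 1 m from the base axis. Payload 8.4 kg.
Tool frame: the origin (TCP) lies between the finger pads; the fingertips stand 14 mm ahead of it and the grasp point (between the pads) lies 5 mm behind it (ctrl.tcp_to_tips is the z of the fingertips in the tool frame, in m); z points along the fingers, y is the line along which they close (so a half turn about z gives the same grasp; the last joint's range is limited). The gripper opens to 85 mm and grips with 20 to 120 N. Pads are 22 mm wide; open, the fingers measure 114 mm over their backs; the gripper's body (76 mm by 85 mm) begins 54 mm behind the grasp point. The pads swing forward as they close: fully open they stand 13 mm farther back than shut.
Start: joints at [-1.135, 0.353, 1.633, -0, 1.155, -0.002], TCP at [0.265, -0.566, 0.211] pointing down, gripper open.
Joint ranges: [-2.63, 2.63], [-0.92, 2.1], [0.06, 2.66], [-1.3, 4.44], [0, 2.69], [-3.02, 3.02]. Speed limits (rad/s): [2.22, 2.22, 2.79, 3.14, 3.14, 3.14].

### API

Orientations are given as a unit quaternion [x, y, z, w].
In Python, from workcell import ctrl gives the robot as it stands. The module is installed in compiled form; this text tells all that it offers.
- The arm moves only by the tool play_rows, never from a script. Its argument "commands" is a list of rows, each a list of 5 numbers: the shift along the tool's x, y, z in mm, then the turn about the tool's z in rad, then the finger opening in mm, from 0 to 85.4. A call has 1 to 20 rows; each row shifts and turns the commanded pose from where the row before left it, along the tool's axes as they then stand; what a row does not reach is not made up. A row lasts 1/8 s, in which the tool goes at most 62.5 mm and 10.7 degrees, less where a joint would pass 70% of its speed; a pose out of reach is approached as far as the arm can. A call with a gripper value outside its range is refused whole. The fingers move at their own pace and stop on an object; "force" is the grip in N (left out, the last holds). Time passes only in rows, so rows that do not move let the fingers close. It gives the time, the measured TCP pose, the force, the opening and the grip force at its end, in the units of the state.
- ctrl.read_state(): the state, without advancing time (a new reading comes with each control period).
- ctrl.snapshot(name): name is "side" or "top"; returns a dict with "color" (480x640x3 uint8, blue, green, red), "fx", "fy", "cx", "cy" (pixels), "rvec" (rotation vector, rad) and "tvec" (3), from world to camera coordinates, as OpenCV has them. Camera axes: x right, y down, z forward; pixel columns grow to the right and rows downward; lengths in m; the calibration is good to about 2 mm. A picture is of the moment at which its call begins. There is no depth.
- ctrl.job_done(): hands the job in; it is judged then, once.
The state is a dict: "time": time; "joint_positions": joint angles; "joint_vel": joint speeds; "joint_efforts": joint torques, N m; "tcp_pos": TCP position; "tcp_rot": TCP orientation; "force": force on the tool from outside, world axes, zero at the start; "moment": the same for the moment, N m; "grip_width": finger opening in m; "finger_force": force on a finger pad.
Only numpy, scipy, OpenCV 4.12 (cv2) and the standard library are available. Lean on these libraries where they do the work, as an engineer would, in place of code of your own. Each camera call takes 0.05 s, during which the arm holds its last target. There are 200 camera calls.

## Working session

There is one attempt and no reset: what is moved stays moved. The work goes in short steps, Python scripts to look and compute and a tool call to move; the robot and the scene stay as the last step left them, time stands still between calls to the robot, and variables do not carry over. Pictures are saved under pics/ and viewed, at most 10 in all, crops included, and the job is handed in when it is done.

Besides the shell and the picture viewer there is one more tool, called after "Emit:" as name([rows], argument=value, ...), one row to a line, values as JSON. play_rows: Moves the arm, as the interface text tells. Its arguments: {"type":"object","properties":{"commands":{"type":"array"},"force":{"type":"number"}},"required":["commands"]}

```bash
mkdir -p pics
cat > h.py <<'E'
import numpy as np, cv2
from workcell import ctrl
def snap(cam,name=None):
    s=ctrl.snapshot(cam)
    if name: cv2.imwrite('pics/'+name+'.png',s['color'])
    return s
def KR(s):
    K=np.array([[s['fx'],0,s['cx']],[0,s['fy'],s['cy']],[0,0,1.]]);R=cv2.Rodrigues(np.array(s['rvec'],float))[0]
    return K,R,np.array(s['tvec'],float).reshape(3)
def at(s,u,v,z):
    K,R,t=KR(s);c=-R.T@t;d=R.T@np.linalg.solve(K,[u,v,1.]);return c+d*(z-c[2])/d[2]
def proj(s,P):
    K,R,t=KR(s);p=(K@(R@np.atleast_2d(P).T+t[:,None]));return (p[:2]/p[2]).T
E
python3 - <<'E'
from h import *
for c in('top','side'):
    s=snap(c,c+'0');K,R,t=KR(s);print(c,K[0,0],-R.T@t,R[2])
print(ctrl.read_state()); print(ctrl.tcp_to_tips)
E
```

```text
top 539.6972819478926 [ 0.33251298 -0.00760647  1.79966788] [ 0.15257102  0.00779643 -0.98826176]
side 564.6587836908574 [ 1.10502608 -1.16287849  1.61144791] [-0.2555      0.59000509 -0.76590714]
{'time': 0.1, 'joint_positions': array([-1.13541205e+00,  3.53601949e-01,  1.63407459e+00,  6.43121973e-06,
        1.15521379e+00, -2.38358898e-03]), 'joint_vel': array([-0.00076349, -0.00063319,  0.00122122, -0.0002212 , -0.00118542,
       -0.00026639]), 'joint_efforts': array([-1.08232045e-03, -6.06357622e+01, -3.42818928e+01, -4.52097666e-06,
        4.02624326e-03, -2.99541546e-05]), 'tcp_pos': array([ 0.26476275, -0.56563215,  0.21021603]), 'tcp_rot': array([ 9.76140477e-01,  2.17139007e-01, -1.36506017e-04, -6.34320903e-04]), 'force': array([-0.31226196,  0.2117212 ,  1.17350877]), 'moment': array([-0.01876225,  0.03156303, -0.01635861]), 'finger_force': 0.0, 'grip_width': 0.08546948796897601}
0.014
```

View pics/top0.png

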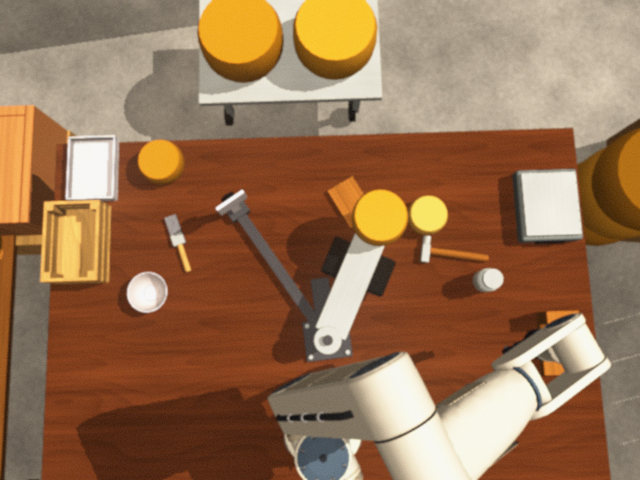

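View pics/side0.png

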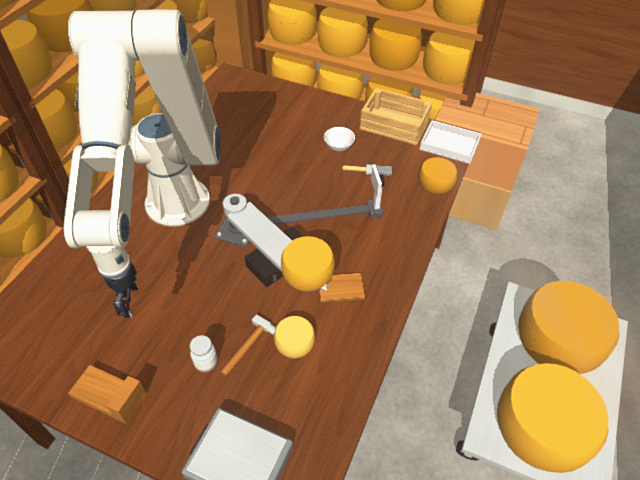

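The top view shows the hub cap at about (328,340), the cheese top at about (381,217), the gauge plate at about (231,203) and the bumper's right face near (390,277). The small cheese (429,215) and the hammer are to the right. The boom has to swing anticlockwise, so I push on its right face.

Run:
```python
from h import *
s=snap('top');q=snap('side')
cap=at(s,328,340,.157);ch=at(s,381,217,.225);gp=at(s,231,199,.2025)
print('cap',cap,at(q,235,202,.157));print('cheese',ch,at(q,307,254,.225),'gauge',gp,at(q,377,167,.2025))
for n,p in(('ch',ch),('g',gp)):
    d=(p-cap)[:2];print(n,np.hypot(*d),np.arctan2(d[1],d[0]))
print('smallwheel',at(s,429,214,.06),'jar',at(s,489,276,.11),'hammerhead',at(s,426,248,.02),'board',at(s,345,197,.016))
# model overlay
img=s['color'].copy();im2=q['color'].copy()
def W(c,th,r,l,z): return c[:2].tolist() and [c[0]+r*np.cos(th)-l*np.sin(th),c[1]+r*np.sin(th)+l*np.cos(th),z]
th=np.arctan2(*(ch-cap)[[1,0]]);tg=np.arctan2(*(gp-cap)[[1,0]])
def draw(poly,col,closed=True):
    for S,I in((s,img),(q,im2)): cv2.polylines(I,[np.round(proj(S,poly)*8).astype(int)],closed,col,1,cv2.LINE_AA,3)
a=np.linspace(0,2*np.pi,60)
draw([[*(np.array(W(cap,th,.4,0,0))[:2]+.085*np.array([np.cos(x),np.sin(x)])),.225] for x in a],(255,0,0))
draw([W(cap,th,.0,-.05,.13),W(cap,th,.41,-.05,.13),W(cap,th,.41,.05,.13),W(cap,th,.0,.05,.13)],(0,255,0))
for z in(.045,.105):draw([W(cap,th,.19,-.105,z),W(cap,th,.31,-.105,z),W(cap,th,.31,.105,z),W(cap,th,.19,.105,z)],(255,0,255))
draw([W(cap,tg,.508,-.05,.1275),W(cap,tg,.508,-.05,.2025),W(cap,tg,.508,.05,.2025),W(cap,tg,.508,.05,.1275)],(255,255,0))
draw([W(cap,th,.0,0,.157),W(cap,th,.49,0,.137)],(0,0,255),False)
o=np.hstack([cv2.resize(img[150:400,180:480],(0,0),fx=1.33,fy=2.0)[:0] if 0 else cv2.resize(img[160:400,190:490],(400,320)),cv2.resize(im2[140:380,170:470],(400,320))])
cv2.imwrite('pics/ov.png',o)
```

```text
cap [ 0.28111616 -0.02397839  0.157     ] [ 0.29534324 -0.03245108  0.157     ]
cheese [ 0.63765098 -0.19187918  0.225     ] [ 0.6455065  -0.18781601  0.225     ] gauge [0.71154003 0.25736171 0.2025    ] [0.70386338 0.29312409 0.2025    ]
ch 0.39409104710572834 -0.44011741520642356
g 0.5142148860340169 0.578926325576859
smallwheel [ 0.67481223 -0.36865817  0.06      ] jar [ 0.46214462 -0.53321627  0.11      ] hammerhead [ 0.56808159 -0.36010001  0.02      ] board [ 0.75071713 -0.09799901  0.016     ]
```

View pics/ov.png

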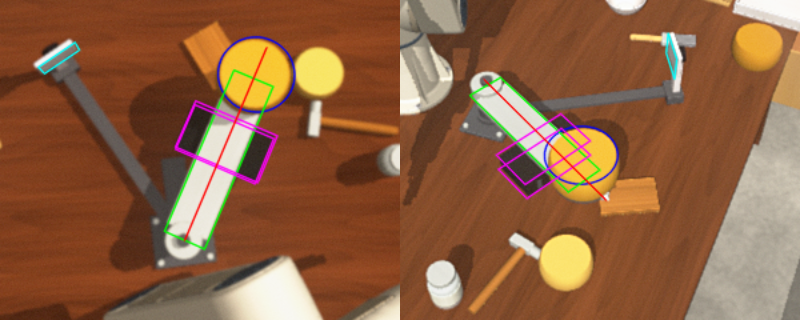

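Emit:
play_rows([
  [0,0,0,-0.173,0],
  [0,0,0,-0.173,0],
  [0,0,0,-0.173,0],
  [0,0,0,-0.174,0],
  [44,4.3,0,0,0],
  [44,4.3,0,0,0],
  [44,4.3,0,0,0],
  [44,4.3,0,0,0],
  [44,4.3,0,0,0],
  [44,4.3,0,0,0],
  [44,4.3,0,0,0],
  [43,4.3,0,0,0],
  [0,0,43,0,0],
  [0,0,43,0,0],
  [0,0,44,0,0],
  [0,0,0,0,0],
])

```text
time: 2.2
tcp_pos: [0.4433, -0.2617, 0.0784]
tcp_rot: [0.844, 0.536, -0.001, -0.003]
force: [-0.2, 0.6, -0.1]
grip_width: 0.0001
finger_force: 0.0
```

Run:
```python
from h import *
st=ctrl.read_state();print(st['time'],st['tcp_pos'],st['tcp_rot'],st['force'],st['joint_positions'])
s=snap('top');q=snap('side')
print('bar',at(s,242.5,221.5,.026),at(s,306,317,.026))
o=np.hstack([cv2.resize(s['color'][160:400,190:490],(400,320)),cv2.resize(q['color'][140:380,170:470],(400,320))])
cv2.imwrite('pics/a1.png',o)
```

```text
2.2 [ 0.4432938  -0.26171587  0.07835581] [ 0.84435817  0.53576949 -0.00144308 -0.00287076] [-0.22062979  0.59022347 -0.07993305] [-5.36251714e-01  3.60742245e-01  1.97367602e+00  2.94708703e-05
  8.13600480e-01 -9.63198770e-02]
bar [0.67507785 0.24841627 0.026     ] [0.35259625 0.043925   0.026     ]
```

View pics/a1.png

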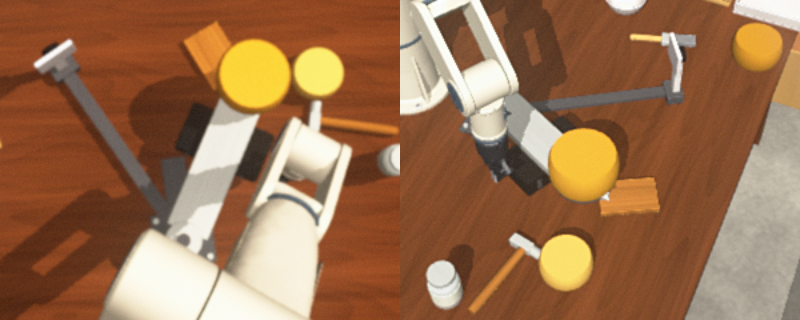

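Emit:
play_rows([
  [5,0,0,0,0],
  [5,0,0,0,0],
  [3.75,0,0,0,0],
  [3.75,0,0,0,0],
  [3.75,0,0,0,0],
  [3.75,0,0,-0.01,0],
  [3.75,0,0,-0.01,0],
  [3.75,0,0,-0.01,0],
  [3.75,0,0,-0.015,0],
  [3.75,0,0,-0.015,0],
  [3.75,0,0,-0.015,0],
  [3.75,0,0,-0.015,0],
  [3.75,0,0,-0.015,0],
  [3.75,0,0,-0.015,0],
  [3.75,0,0,-0.015,0],
  [3.75,0,0,0,0],
  [3.75,0,0,0,0],
])

```text
time: 4.42
tcp_pos: [0.4709, -0.2017, 0.0808]
tcp_rot: [0.806, 0.591, -0.0, -0.0]
force: [-0.3, -0.6, -0.4]
grip_width: -0.0002
finger_force: 0.2
```

```bash
cat >> h.py <<'E'
CAP=np.array([.281,-.0255])
def mask(s,cam):
    hsv=cv2.cvtColor(s['color'],cv2.COLOR_BGR2HSV)
    m=cv2.inRange(hsv,(12,190,150),(27,255,255))
    return m
def cheese(s,cam='top',axis=CAP,guess=0.):
    # best bearing: silhouette of cheese cylinder vs. mask (IoU)
    m=mask(s,cam);a=np.linspace(0,2*np.pi,40)
    def iou(th):
        c=axis+.4*np.array([np.cos(th),np.sin(th)])
        P=np.array([[c[0]+.085*np.cos(x),c[1]+.085*np.sin(x),z] for x in a for z in((.14,.225))])
        h=cv2.convexHull(proj(s,P).astype(np.float32));I=np.zeros(m.shape,np.uint8)
        cv2.fillPoly(I,[np.round(h*16).astype(int)],255,shift=4)
        return (I&m).sum()/255/(I.sum()/255)
    ts=np.arange(-.8,1.1,.004);f=np.array([iou(t) for t in ts]);w=f>f.max()-.03
    return (ts[w]*(f[w]-f.max()+.03)).sum()/(f[w]-f.max()+.03).sum(),f.max()
E
python3 - <<'E'
from h import *
st=ctrl.read_state();print(st['time'],st['tcp_pos'],st['force'])
for i in range(3):
    t=ctrl.read_state()['time'];s=snap('top');q=snap('side',f'b{i}');print(t,cheese(s),cheese(q,'side'))
E
```

```text
4.425 [ 0.47089987 -0.20165576  0.08081466] [-0.27374247 -0.56228944 -0.3732792 ]
4.425 (np.float64(-0.29972404197167973), np.float64(0.8470588235294118)) (np.float64(-0.2866144177527224), np.float64(0.7196998123827392))
4.525 (np.float64(-0.2801193348850285), np.float64(0.8477175463623395)) (np.float64(-0.2632102876619221), np.float64(0.7091046467699282))
4.625 (np.float64(-0.2598808460613064), np.float64(0.8514957264957265)) (np.float64(-0.23944939796504125), np.float64(0.7064846416382252))
```

Emit:
play_rows([
  [-8,0,30,0,0],
  [0,0,-30,0,0],
])

```text
time: 4.97
tcp_pos: [0.4653, -0.2087, 0.0774]
tcp_rot: [0.806, 0.591, -0.002, -0.004]
force: [0.3, -0.4, 1.0]
grip_width: 0.0001
finger_force: 0.0
```

I got the z sign wrong in the first row (tool z points down), but the second row cancelled it and nothing was touched. Now crossing over to the left side.

Emit:
play_rows([
  [0,0,-40,0,0],
  [0,0,-40,0,0],
  [0,0,-40,0,0],
  [0,0,0,-0.161,0],
  [0,0,0,-0.161,0],
  [0,0,0,-0.161,0],
  [0,0,0,-0.161,0],
  [0,0,0,-0.161,0],
  [41,19,0,0,0],
  [41,19,0,0,0],
  [41,19,0,0,0],
  [41,19,0,0,0],
  [41,19,0,0,0],
  [41,19,0,0,0],
  [41,19,0,0,0],
  [41,19,0,0,0],
  [40,19,0,0,0],
  [0,0,40,0,0],
])

```text
time: 7.22
tcp_pos: [0.4444, 0.1989, 0.1628]
tcp_rot: [0.509, 0.861, 0.003, 0.002]
force: [0.3, -0.0, 0.2]
grip_width: -0.0002
finger_force: 0.0
```

Run:
```python
from h import *
st=ctrl.read_state();print(st['time'],st['tcp_pos'],st['tcp_rot'],st['joint_positions'])
for i in range(2):
    t=ctrl.read_state()['time'];s=snap('top',f'c{i}');q=snap('side',f'd{i}');print(t,cheese(s),cheese(q,'side'))
o=np.hstack([cv2.resize(s['color'][160:400,190:490],(400,320)),cv2.resize(q['color'][140:380,170:470],(400,320))])
cv2.imwrite('pics/a2.png',o)
```

```text
7.225 [0.44441766 0.19885581 0.16279166] [0.5089266  0.86080315 0.00292386 0.00176102] [ 4.17258465e-01  1.91491763e-01  1.97517211e+00  6.41480298e-04
  9.68122890e-01 -8.60180716e-02]
7.225 (np.float64(0.25183726277302154), np.float64(0.8308135349172067)) (np.float64(0.2769106731690539), np.float64(0.5428074750108648))
7.325 (np.float64(0.26979574784061466), np.float64(0.8358477011494253)) (np.float64(0.29541096375128223), np.float64(0.5354640980735552))
```

View pics/a2.png

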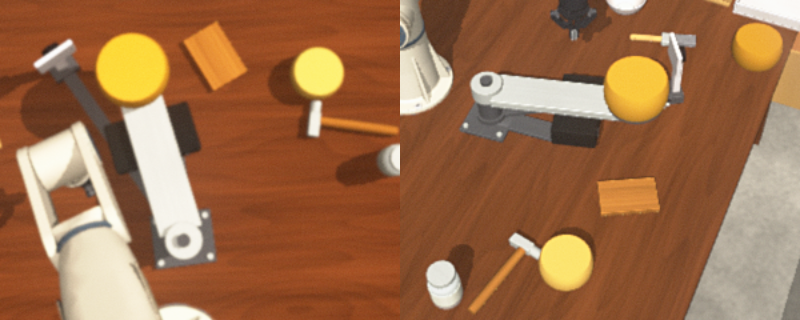

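Emit:
play_rows([
  [-11,0,40,0,0],
  [-11,0,40,0,0],
  [2.3,0,0,-0.005,0],
  [2.3,0,0,-0.005,0],
  [2.3,0,0,-0.005,0],
  [2.3,0,0,-0.005,0],
  [2.3,0,0,-0.005,0],
  [2.3,0,0,-0.005,0],
  [2.3,0,0,-0.005,0],
  [2.3,0,0,-0.005,0],
  [2.3,0,0,-0.01,0],
  [2.3,0,0,-0.01,0],
  [2.3,0,0,-0.01,0],
  [2.3,0,0,-0.01,0],
  [2.3,0,0,-0.01,0],
  [2.3,0,0,-0.01,0],
  [2.3,0,0,-0.01,0],
  [2.3,0,0,0,0],
])

```text
time: 9.68
tcp_pos: [0.4336, 0.2075, 0.0809]
tcp_rot: [0.462, 0.887, 0.0, 0.0]
force: [-1.0, 0.1, 0.1]
grip_width: -0.0001
finger_force: 0.0
```

Run:
```python
from h import *
st=ctrl.read_state();print(st['time'],st['tcp_pos'],st['force'])
for i in range(2):
    t=ctrl.read_state()['time'];s=snap('top',f'e{i}');q=snap('side',f'f{i}');print(t,cheese(s),cheese(q,'side'))
```

```text
9.675 [0.43360676 0.20754301 0.08089318] [-0.97249024  0.11382794  0.07327527]
9.675 (np.float64(0.5368430655096881), np.float64(0.822380106571936)) (np.float64(0.543721419626365), np.float64(0.42817033224146))
9.775 (np.float64(0.5365398438290068), np.float64(0.8323268206039076)) (np.float64(0.5468753418630444), np.float64(0.4342536265793168))
```

Emit:
play_rows([
  [8,0,0,0,0],
  [12,0,0,0,0],
  [15,0,0,0,0],
  [0,0,0,0,0],
])

```text
time: 10.38
tcp_pos: [0.4128, 0.2371, 0.0809]
tcp_rot: [0.461, 0.887, -0.0, -0.0]
force: [-1.8, 0.4, 0.1]
grip_width: -0.0001
finger_force: 0.0
```

Run:
```python
from h import *
t=ctrl.read_state()['time'];s=snap('top','g0');q=snap('side','g1');print(t,cheese(s),cheese(q,'side'))
o=np.hstack([cv2.resize(s['color'][160:310,190:380],(400,316)),cv2.resize(q['color'][140:290,250:440],(400,316))])
cv2.imwrite('pics/a3.png',o)
```

```text
10.375 (np.float64(0.5358151808416861), np.float64(0.8329168154230632)) (np.float64(0.543397105226217), np.float64(0.4052409920449228))
```

View pics/a3.png

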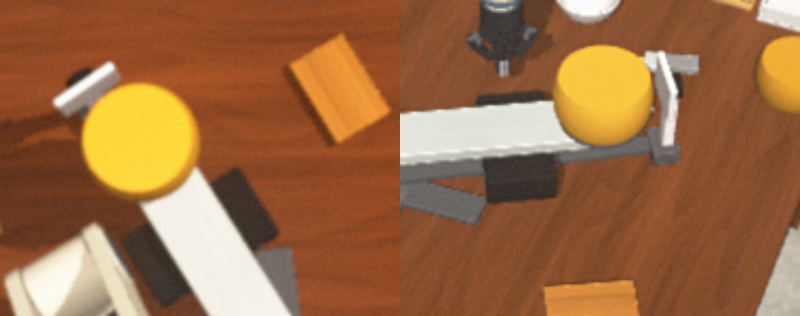

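Run:
```python
from h import *
t=ctrl.read_state()['time'];s=snap('top');q=snap('side');print(t,cheese(s),cheese(q,'side'))
out=[]
for S,(x,y) in((s,(205,180)),(q,(330,150))):
    I=cv2.resize(S['color'][y:y+70,x:x+70],(0,0),fx=5.6,fy=5.6,interpolation=cv2.INTER_CUBIC)
    J=I.copy()
    f=lambda P:np.round(((proj(S,P)-[x,y]+.5)*5.6-.5)*8).astype(int)
    for tg,col in((.58,(255,0,255)),(.62,(255,128,0))):
        u=np.array([np.cos(tg),np.sin(tg)]);l=np.array([-u[1],u[0]])
        P=[[*(CAP+.508*u+a*l),z] for a,z in((-.05,.1275),(.05,.1275),(.05,.2025),(-.05,.2025))]
        cv2.polylines(J,[f(P)],True,col,1,cv2.LINE_AA,3)
    th=.537;u=np.array([np.cos(th),np.sin(th)])
    cv2.polylines(J,[f([[*(CAP+.48*u),.137],[*(CAP+.49*u),.137]])],False,(0,0,255),2,cv2.LINE_AA,3)
    out.append(J if S is s else J); 
    out.append(I)
o=cv2.resize(np.vstack([np.hstack(out[:2]),np.hstack(out[2:])]),(600,600));cv2.imwrite('pics/a4.png',o)
```

```text
10.475 (np.float64(0.5362056221104088), np.float64(0.8243484469832203)) (np.float64(0.5428797409246606), np.float64(0.40617688348151615))
```

View pics/a4.png

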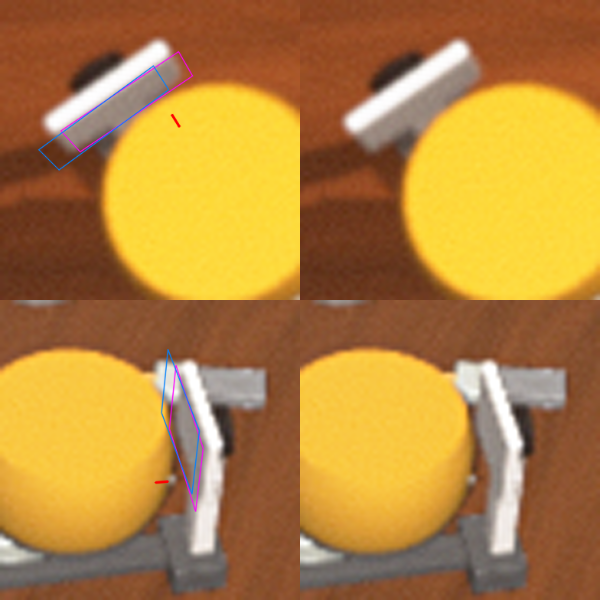

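Run:
```python
from h import *
s=snap('top');q=snap('side');k=600/784*5.6
T=lambda u,v:(205+(u+.5)/k-.5,180+(v+.5)/k-.5); S=lambda u,v:(330+(u+.5)/k-.5,150+(v-300+.5)/k-.5)
R=at(s,*T(180,79),.1275)[:2];L=at(s,*T(70,152),.1275)[:2]
tr=at(s,*T(166,50),.2025)[:2];tl=at(s,*T(52,130),.2025)[:2]
st=at(q,*S(187,363),.2025)[:2];sn=at(q,*S(215,449),.2025)[:2]
n=at(q,*S(172,480),.137)[:2]
for a,b in((R,L),(tr,tl),(sn,st)):
    d=b-a;w=np.hypot(*d);m=(a+b)/2;d/=w;print(a,b,'width',w,'nose from centre',(n-m)@d,'bearing',np.arctan2(*(m-CAP)[::-1]))
print(n,np.arctan2(*(n-CAP)[::-1]),np.hypot(*(n-CAP)))
```

```text
[0.73088447 0.22008526] [0.67821551 0.3018831 ] width 0.0972877417875578 nose from centre -0.028202492520268223 bearing 0.5947026745365747
[0.7344047  0.21963439] [0.67894098 0.30071351] width 0.09823466117449674 nose from centre -0.025848182482538985 bearing 0.5910735070830668
[0.74304904 0.21383407] [0.68660547 0.30083717] width 0.10370831675049312 nose from centre -0.01948948875225875 bearing 0.5777479622717743
[0.70546243 0.22802854] 0.5384268667347618 0.49441386744059773
```

The nose stands about 25 mm from the plate centre, within its ±50 mm width. The hand is clear, so I'll wait and check for creep.

Emit:
play_rows([
  [10,0,0,0,0],
  [0,0,0,0,0],
  [0,0,0,0,0],
  [0,0,0,0,0],
  [0,0,0,0,0],
  [0,0,0,0,0],
  [0,0,0,0,0],
  [0,0,0,0,0],
  [0,0,0,0,0],
  [0,0,0,0,0],
  [0,0,0,0,0],
  [0,0,0,0,0],
  [0,0,0,0,0],
  [0,0,0,0,0],
  [0,0,0,0,0],
  [0,0,0,0,0],
  [0,0,0,0,0],
  [0,0,0,0,0],
  [0,0,0,0,0],
  [0,0,0,0,0],
])

```text
time: 13.18
tcp_pos: [0.4078, 0.2443, 0.0809]
tcp_rot: [0.462, 0.887, 0.0, -0.0]
force: [0.6, 0.1, 0.3]
grip_width: 0.0001
finger_force: 0.0
```

Emit:
play_rows([
  [0,0,0,0,0],
  [0,0,0,0,0],
  [0,0,0,0,0],
  [0,0,0,0,0],
  [0,0,0,0,0],
  [0,0,0,0,0],
  [0,0,0,0,0],
  [0,0,0,0,0],
  [0,0,0,0,0],
  [0,0,0,0,0],
  [0,0,0,0,0],
  [0,0,0,0,0],
  [0,0,0,0,0],
  [0,0,0,0,0],
  [0,0,0,0,0],
  [0,0,0,0,0],
  [0,0,0,0,0],
  [0,0,0,0,0],
  [0,0,0,0,0],
  [0,0,0,0,0],
])

```text
time: 15.68
tcp_pos: [0.4079, 0.2443, 0.0809]
tcp_rot: [0.462, 0.887, 0.0, -0.0]
force: [0.1, -0.9, -0.1]
grip_width: -0.0002
finger_force: 0.0
```

Run:
```python
from h import *
for i in range(2):
    t=ctrl.read_state()['time'];s=snap('top','h%d'%i);q=snap('side');print(t,cheese(s),cheese(q,'side'))
a=cv2.imread('pics/g0.png');d=cv2.absdiff(a,s['color']).max(2);print((d[170:300,210:330]>40).sum())
```

```text
15.675 (np.float64(0.5358001254171764), np.float64(0.8307747233131024)) (np.float64(0.5399396859590326), np.float64(0.41506785212915304))
15.775 (np.float64(0.5361063296936732), np.float64(0.8347018921813638)) (np.float64(0.5445491164104163), np.float64(0.4113242863827796))
293
```

Over the last 5.3 s the bearing has not changed (0.536 rad). I'll wait one more second and hand in.

Emit:
play_rows([
  [0,0,0,0,0],
  [0,0,0,0,0],
  [0,0,0,0,0],
  [0,0,0,0,0],
  [0,0,0,0,0],
  [0,0,0,0,0],
  [0,0,0,0,0],
  [0,0,0,0,0],
])

```text
time: 16.88
tcp_pos: [0.4079, 0.2443, 0.0809]
tcp_rot: [0.462, 0.887, 0.0, -0.0]
force: [0.3, 0.1, -0.0]
grip_width: 0.0003
finger_force: 0.0
```

```bash
python3 -c "
from h import *
print(cheese(snap('top')),ctrl.job_done())"
```

```text
the job is handed in; nothing more can be done
(np.float64(0.5355874220156089), np.float64(0.8386290610496251)) None
```

The carrier is at rest with its nose in front of the gauge plate, about 25 mm off the plate's centre. It stood untouched, with no measurable creep, for over six seconds before I handed the job in at about 17 s; no verdict was returned.

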